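# Check the jar lids on the craft-shop counter

## Robot

A 7-joint arm with a two-finger parallel gripper is mounted at the origin on the work surface. World frame = base frame: x ahead of the robot, y to its left, z up, the work surface at z = 0. Lengths are in m, angles in rad, forces in N, time in s.
With the tool pointing down it reaches from about 0.4 to 0.85 m from the base axis. Payload 4.5 kg.
Tool frame: the origin (TCP) lies at the very end of the fingers, on their centre line; the grasp point (between the pads) lies 19 mm behind it; z points along the fingers, y is the line along which they close (so a half turn about z gives the same grasp; the last joint's range is limited). The gripper opens to 85 mm and grips with 20 to 120 N. Pads are 22 mm wide; open, the fingers measure 114 mm over their backs; the gripper's body (76 mm by 85 mm) begins 54 mm behind the grasp point. The pads swing forward as they close: fully open they stand 13 mm farther back than shut.
Start: joints at [-1.301, 0.689, -0.195, 1.565, 0.157, 0.902, -0.215], TCP at [0.146, 0.608, 0.231] pointing down, gripper open.
Joint ranges: [-3.01, 3.01], [-0.46, 2.08], [-1.47, 1.51], [0.13, 2.56], [-1, 4.14], [0.04, 2.09], [-2.66, 2.66]. Speed limits (rad/s): [2.57, 2.57, 3.14, 3.14, 3.14, 3.14, 3.14].

## Interface

Orientations are given as a 3x3 rotation matrix whose columns are the frame's x, y, z axes.
In Python, from plant import r gives the robot as it stands. The module is installed in compiled form; this text tells all that it offers.
- The arm moves only by the tool send_rows, never from a script. Its argument "plan" is a list of rows, each a list of 7 numbers: the turn, a rotation vector about the world's x, y, z in rad, then the shift along the world's x, y, z in mm, then the finger opening in mm, from 0 to 85.4. A call has 1 to 10 rows; each row shifts and turns the commanded pose from where the row before left it; what a row does not reach is not made up. A row lasts 1/8 s, in which the tool goes at most 62.5 mm and 10.7 degrees, less where a joint would pass 70% of its speed; a pose out of reach is approached as far as the arm can. A call with a gripper value outside its range is refused whole. The fingers move at their own pace and stop on an object; the grip force is fixed at half the most. Time passes only in rows, so rows that do not move let the fingers close. It gives the time, the measured TCP pose, the force, the opening and the grip force at its end, in the units of the state.
- r.get_state(): the state, without advancing time (a new reading comes with each control period).
- r.read_camera(name): name is "side" or "top" or "wrist"; returns (picture, depth): 420x560x3 uint8, red, green, blue; 420x560 float32, m along the optical axis (not along the pixel's ray), 0 where there is no reading.
- r.camera_model(name): a dict with "camera_matrix" (3x3 intrinsics, pixels), "origin" and "orientation" of the camera in the world. Camera axes: x right, y up, looking along -z (the intrinsics and any distortion apply to the point x, -y, -z); pixel columns grow to the right and rows downward; lengths in m; the calibration is good to about 2 mm. The wrist camera is an equidistant fisheye: a pixel r from the principal point sees the ray r / f radians off the axis. A picture is of the moment at which its call begins: read the wrist's pose just before it. camera_model takes no time and is no camera call; for the wrist camera it gives the pose at the moment of the call.
- r.hand_in(): hands the job in; it is judged then, once.
The state is a dict: "time": time; "q": joint angles; "qvel": joint speeds; "joint_efforts": joint torques, N m; "tool_pos": TCP position; "eef_rot": TCP orientation; "wrist_force": force on the tool from outside, world axes, zero at the start; "ft_torque": the same for the moment, N m; "gripper_width": finger opening in m; "gripper_force": force on a finger pad.
Only numpy, scipy, OpenCV 4.12 (cv2) and the standard library are available. Lean on these libraries where they do the work, as an engineer would, in place of code of your own. Each camera call takes 0.05 s, during which the arm holds its last target. There are 200 camera calls.

## Task

We are checking that every jar on the craft-shop counter has a sound lid. First pick up the loose clay cover and lower it (do not drop it) onto the open clay pot so that it sits seated and level, and let go of it; then tap the lids of the three yellow jars from above, pressing each down a little, until you find the loose one that gives under the tap (the other two are fastened shut). Lift that loose lid at least about 40 degrees open and finish while still holding it open, for it falls shut if let go; leave the pot and everything else on the counter where they stand.

Things in the scene. Friction and masses are not known exactly. Their poses are not given: they have to be found in the camera images.
- cover_knob (a point): Grip point of the loose terracotta cover (200 g): a 112 mm disc 8 mm thick, a plug 80 mm wide and 8 mm high under it, an upright blue cylindrical knob on top, 28 mm wide, 36 mm high; 52 mm in all. The point is on the axis in the knob, 40 mm above the plug's underside, 12 mm below the knob's top. z up. Seated on the pot it is 32 mm above the rim.
- pot_rim (a point): Centre of the mouth of the open terracotta pot, at rim height. The pot is loose (700 g), 80 mm high, 110 mm across the belly; mouth 100 mm outside, 90 mm inside, so the cover's plug enters with 5 mm to spare all round. z up.
- rack: Dark board fixed on the counter, 120 x 350 x 16 mm, with three identical yellow jars fixed on it, 120 mm apart along its y. Origin: centre of its underside; x away from the robot, y to the left, z up. Jars 92 mm wide; each has a round wooden lid, 86 mm wide, 10 mm thick, top 133 mm above the counter, hinged on the far (+x) side: its near edge rises as it opens.
- handle_left (a point): Centre of the crossbar of the left (+y) jar's T handle with the lid shut, 163 mm above the counter. Crossbar: 14 mm thick, 40 mm long along the board's y, both ends free, on a central post; its top is 7 mm above this point, the lid's top 30 mm below. The point is fixed to the board, axes as the board's, and does not follow the lid.
- handle_middle (a point): The same for the middle jar. On every jar the hinge axis runs along the board's y, 66 mm farther along the board's x than this point and 40 mm lower.
- handle_right (a point): The same for the right jar (-y end of the board).
- loose_press (a joint): How far the loose lid, at whichever jar it is this time, is pressed down into its gasket, in m: 0 at rest, 0.006 fully down. A tap on its handle or lid sinks it 6 mm at about 4 N and it springs back. The two fastened lids do not move at all; all three look alike.
- loose_lid (a joint): Opening angle of the loose lid, at whichever jar it is, in rad: 0 shut, 1.1 at its stop. It turns freely, weighs 130 g and falls shut when let go.
- figurine: Bystander: turned dark wood figurine, 52 mm across, 128 mm high, origin at the centre of its foot. Leave it alone.
- flask: Bystander: purple bottle, 64 mm across, 190 mm high, origin at the centre of its base. Leave it alone.
- dish: Bystander: small clay bowl, 70 mm across, 35 mm high, origin at the centre of its base. Leave it alone.
- brush: Bystander: brush lying on the counter, 170 mm long along its x. Leave it alone.
- trinket: Bystander: small red trinket box, 70 x 50 x 35 mm, origin at the centre of its underside. Leave it alone.
- honey_jar: Bystander: small amber jar with white cap, 56 mm across, 65 mm high, origin at the centre of its base. Leave it alone.
There are look-alikes about, which are no part of the job. What is shaped like the part that bears cover_knob but grey or turquoise is not meant.

How it is judged:
On the way, in this order (a step that is already met when the one before it is completed fails the run):
1. the cover is lowered onto the pot's mouth while still held by the fingers (under 12 mm above its seat) (z of cover_knob in the frame of pot_rim between 0.025 and 0.044 m and horizontal distance between cover_knob and pot_rim below 0.015 m and contact force between the fingers and cover above 0.5 N), for 0.04 s.
2. the cover sits seated and level on the pot, let go (z of cover_knob in the frame of pot_rim between 0.029 and 0.0345 m and horizontal distance between cover_knob and pot_rim below 0.008 m and angle between cover_knob's own z axis and vertical below 0.05 rad and contact force between the fingers and cover below 0.05 N), for 0.2 s.
3. the loose lid is found: tapped down by more than 2.5 mm while shut (value of joint loose_press above 0.0025 m and value of joint loose_lid below 0.06 rad), for 0.02 s.
At the end, for the whole second after the job is handed in: The loose lid is held open by the fingers at more than 0.65 rad (37 degrees) and still, and the cover sits on the pot, released: within 8 mm of the centre, level within 0.05 rad, down on the rim within 3 mm, the pot upright and within 40 mm of where it stood (all of step 2 and value of joint loose_lid above 0.65 rad and velocity of joint loose_lid between -0.1 and 0.1 rad/s and contact force between the fingers and anything else above 0.3 N and angle between pot_rim's own z axis and vertical below 0.05 rad and distance of pot_rim from where it was at the start of the episode below 0.04 m); the arm keeps its last pose, push and grip.
It fails at once if a bystander is moved by more than 30 mm (distance of any of figurine, flask, dish, brush, trinket, honey_jar from where it was at the start of the episode above 0.03 m).
It also fails if it takes over 67 s, if anything falls off the work surface, if the arm or the gripper's body presses on something with over 40 N, if the wrist force passes 120 N, or if a joint passes its speed limit or range.

## Working session

There is one attempt and no reset: what is moved stays moved. The work goes in short steps, Python scripts to look and compute and a tool call to move; the robot and the scene stay as the last step left them, time stands still between calls to the robot, and variables do not carry over. Pictures are saved under pics/ and viewed, at most 10 in all, crops included, and the job is handed in when it is done.

Besides the shell and the picture viewer there is one more tool, called after ">>>" as name([rows], argument=value, ...), one row to a line, values as JSON. send_rows: Moves the arm, as the interface text tells. Its arguments: {"type":"object","properties":{"plan":{"type":"array","items":{"type":"array","items":{"type":"number"}}}},"required":["plan"]}

```bash
mkdir -p pics
cat > h.py <<'E'
import numpy as np, cv2
from plant import r
def cloud(name):
    m=r.camera_model(name); im,d=r.read_camera(name)
    K=np.array(m["camera_matrix"]);v,u=np.mgrid[0:420,0:560]
    x=(u-K[0,2])/K[0,0]*d; y=(v-K[1,2])/K[1,1]*d
    P=np.stack([x,-y,-d],-1)@np.array(m["orientation"]).T+np.array(m["origin"])
    P[d==0]=np.nan
    return im,d,P,m
E
python3 - <<'E'
from h import *
for n in ("top","side"):
    im,d,P,m=cloud(n); np.savez(n,im=im,d=d,P=P); cv2.imwrite(f"pics/{n}.png",im[:,:,::-1]); print(n,m,(d>0).mean())
s=r.get_state();print(s["time"],s["tool_pos"],s["eef_rot"],s["gripper_width"])
E
```

```text
top {'camera_matrix': array([[447.4595941 ,   0.        , 277.30100079],
       [  0.        , 447.4595941 , 213.71027563],
       [  0.        ,   0.        ,   1.        ]]), 'origin': array([0.22021761, 0.05204739, 1.5537654 ]), 'orientation': array([[-0.01317972,  0.9752373 , -0.22076798],
       [-0.99990099, -0.01176563,  0.0077191 ],
       [ 0.00493048,  0.22084786,  0.97529581]])} 0.9960119047619047
side {'camera_matrix': array([[381.69953602,   0.        , 286.28250386],
       [  0.        , 381.69953602, 208.12703086],
       [  0.        ,   0.        ,   1.        ]]), 'origin': array([ 0.26242059, -0.77109299,  0.66178036]), 'orientation': array([[ 0.94507806,  0.19764027, -0.26031861],
       [-0.32585267,  0.50773955, -0.79750899],
       [-0.02544584,  0.83853376,  0.54425512]])} 0.9960331632653061
0.1 [0.14589705 0.60712792 0.23055605] [[-9.72354388e-01  2.33509890e-01 -2.74766377e-04]
 [ 2.33510021e-01  9.72352987e-01 -1.65470791e-03]
 [-1.19220755e-04 -1.67312320e-03 -9.99998593e-01]] 0.08524627782696713
```

View pics/top.png

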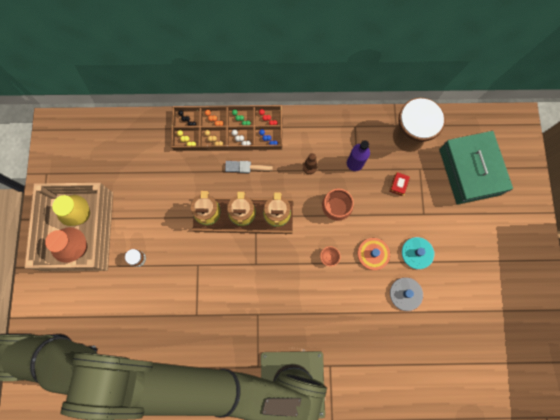

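View pics/side.png

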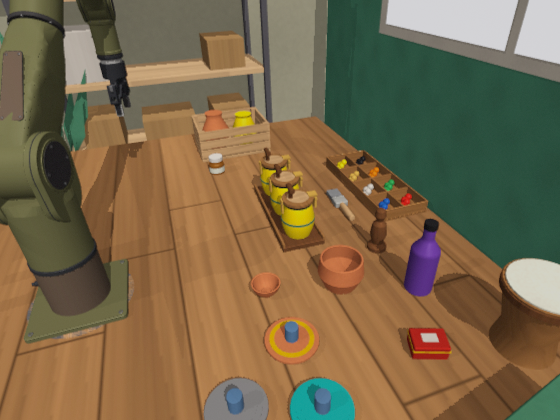

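The top picture shows the orange/yellow cover at (373,254), with grey and turquoise decoys at (407,295) and (418,253). The open pot is at (338,204), and the three yellow jars at (206,211), (240,211) and (277,211) have T handles on the near side. Next I'll measure these from both views.

Run:
```python
from h import *
for n,ck,pk in (("top",(373,254),(338,204)),("side",(291,333),(341,265))):
    z=np.load(n+".npz");P=z["P"];im=z["im"];H=cv2.cvtColor(im,cv2.COLOR_RGB2HSV);h,s,v=[H[...,i].astype(int) for i in range(3)]
    V,U=np.mgrid[0:420,0:560]
    near=lambda c,R:(np.hypot(U-c[0],V-c[1])<R)
    k=near(ck,16)&(h>95)&(h<125)&(s>80); q=P[k]
    print(n,"knob",k.sum(),np.nanmedian(q,0),np.nanpercentile(q,[2,98],axis=0).round(4).tolist())
    t=k&(P[...,2]>np.nanmax(q[:,2])-.006);print(" knobtop",t.sum(),np.nanmean(P[t],0))
    dk=near(ck,30)&(P[...,2]>.008)&(P[...,2]<.022);q=P[dk].astype(np.float32)
    print(" disc",dk.sum(),cv2.minEnclosingCircle(q[:,:2]),np.nanmedian(q[:,2]))
    t=near(pk,30)&(P[...,2]>.074)&(P[...,2]<.09);q=P[t].astype(np.float32)
    print(" rim",t.sum(),cv2.minEnclosingCircle(q[:,:2]),q[:,2].max())
    hb=(P[...,2]>.152)&(P[...,2]<.176)&(P[...,0]>.4)&(P[...,0]<.75)&(P[...,1]>-.1)&(P[...,1]<.35)
    c,l,st,ce=cv2.connectedComponentsWithStats(hb.astype(np.uint8))
    for i in range(1,c):
        if st[i,4]>6: print(" bar",st[i],P[l==i].mean(0).round(4),P[l==i].min(0).round(4),P[l==i].max(0).round(4))
    lb=(P[...,2]>.127)&(P[...,2]<.137)&(P[...,0]>.4)&(P[...,0]<.75)&(P[...,1]>-.1)&(P[...,1]<.35)
    c,l,st,ce=cv2.connectedComponentsWithStats(lb.astype(np.uint8))
    for i in range(1,c):
        if st[i,4]>30: print(" lid",st[i],cv2.minEnclosingCircle(P[l==i][:,:2].astype(np.float32)),P[l==i].mean(0).round(4))
z=np.load("top.npz");P=z["P"];im=z["im"]
rb=(P[...,2]>.01)&(P[...,2]<.022)&(abs(P[...,0]-.57)<.12)&(P[...,1]>-.05)&(P[...,1]<.36)&(im.max(2)<110)
c,l,st,ce=cv2.connectedComponentsWithStats(rb.astype(np.uint8))
i=1+st[1:,4].argmax();print("rack",st[i],cv2.minAreaRect(P[l==i][:,:2].astype(np.float32)))
cr=np.vstack([cv2.resize(im[180:240,180:310],None,fx=6,fy=4.5),]) 
cv2.imwrite("pics/jars.png",cv2.resize(im[185:240,185:300],None,fx=6.5,fy=6.5,interpolation=cv2.INTER_CUBIC)[:,:,::-1])
```

```text
top knob 37 [ 0.42072913 -0.2877014   0.05329533] [[0.413, -0.298, 0.0416], [0.4308, -0.2773, 0.061]]
 knobtop 11 [ 0.42103817 -0.2867655   0.05666212]Traceback (most recent call last):
  File "<stdin>", line 10, in <module>
cv2.error: OpenCV(4.12.0) /io/opencv/modules/imgproc/src/shapedescr.cpp:201: error: (-215:Assertion failed) count >= 0 && (depth == CV_32F || depth == CV_32S) in function 'minEnclosingCircle'
```

```bash
cat > m.py <<'E'
from h import *
mec=lambda q:cv2.minEnclosingCircle(np.ascontiguousarray(q[:,:2],dtype=np.float32)) if len(q)>3 else None
for n,ck,pk in (("top",(373,254),(338,204)),("side",(291,333),(341,265))):
    z=np.load(n+".npz");P=z["P"];im=z["im"];H=cv2.cvtColor(im,cv2.COLOR_RGB2HSV);h,s,v=[H[...,i].astype(int) for i in range(3)]
    V,U=np.mgrid[0:420,0:560]
    near=lambda c,R:(np.hypot(U-c[0],V-c[1])<R)
    k=near(ck,16)&(h>95)&(h<125)&(s>80); q=P[k]
    print(n,"knob",k.sum(),np.nanmedian(q,0),np.nanpercentile(q,[2,98],axis=0).round(4).tolist())
    t=k&(P[...,2]>np.nanmax(q[:,2])-.006);print(" knobtop",t.sum(),np.nanmean(P[t],0))
    dk=near(ck,30)&(P[...,2]>.009)&(P[...,2]<.022);q=P[dk]
    print(" disc",dk.sum(),mec(q),np.nanmedian(q[:,2]))
    t=near(pk,30)&(P[...,2]>.074)&(P[...,2]<.09);q=P[t]
    print(" rim",t.sum(),mec(q),q[:,2].max())
    for nm,a,b in(("bar",.152,.18),("lid",.125,.139)):
        hb=(P[...,2]>a)&(P[...,2]<b)&(P[...,0]>.4)&(P[...,0]<.75)&(P[...,1]>-.1)&(P[...,1]<.35)
        c,l,st,ce=cv2.connectedComponentsWithStats(hb.astype(np.uint8))
        for i in range(1,c):
            if st[i,4]>6: print(" ",nm,st[i],P[l==i].mean(0).round(4),P[l==i].min(0).round(4),P[l==i].max(0).round(4),mec(P[l==i]))
z=np.load("top.npz");P=z["P"];im=z["im"]
rb=(P[...,2]>.008)&(P[...,2]<.024)&(abs(P[...,0]-.57)<.12)&(P[...,1]>-.05)&(P[...,1]<.36)&(im.max(2)<130)
c,l,st,ce=cv2.connectedComponentsWithStats(rb.astype(np.uint8))
for i in range(1,c):
    if st[i,4]>50:print("rack",st[i],cv2.minAreaRect(np.ascontiguousarray(P[l==i][:,:2],dtype=np.float32)))
cv2.imwrite("pics/jars.png",cv2.resize(im[185:240,185:300],None,fx=6.5,fy=6.5,interpolation=cv2.INTER_CUBIC)[:,:,::-1])
E
python3 m.py
```

```text
top knob 37 [ 0.42072913 -0.2877014   0.05329533] [[0.413, -0.298, 0.0416], [0.4308, -0.2773, 0.061]]
 knobtop 11 [ 0.42103817 -0.2867655   0.05666212]
 disc 695 ((0.4237365126609802, -0.2901269197463989), 0.10314575582742691) 0.017342934912741415
 rim 143 ((0.5906199812889099, -0.16818226873874664), 0.051523447036743164) 0.08917217856668258
  bar [196 208  13   5  62] [0.5487 0.2803 0.1694] [0.5415 0.2616 0.1599] [0.5565 0.2994 0.1793] ((0.5504997968673706, 0.28027230501174927), 0.01932714320719242)
  bar [233 209  13   5  58] [0.5448 0.1616 0.1687] [0.538  0.1431 0.1582] [0.5519 0.1822 0.1761] ((0.5450465679168701, 0.1624785214662552), 0.020189326256513596)
  bar [271 210  13   4  51] [0.5407 0.0421 0.1697] [0.5347 0.0228 0.1634] [0.5466 0.0611 0.1766] ((0.5402756929397583, 0.04201016575098038), 0.01985260471701622)
  lid [309 154   6   6  16] [ 0.7412 -0.0789  0.1285] [ 0.7303 -0.0857  0.1256] [ 0.7478 -0.0684  0.1326] ((0.7397280335426331, -0.07840488106012344), 0.01015249453485012)
  lid [191 191  26  30 438] [0.57   0.2801 0.1339] [0.5236 0.24   0.1258] [0.6206 0.3232 0.139 ] (
[... 1323 characters left out ...]
 ((0.5706450939178467, 0.279112309217453), 0.04977009445428848)
  lid [269 170  34  17 377] [0.5646 0.154  0.1339] [0.5171 0.1184 0.1251] [0.6169 0.2007 0.1388] ((0.5672310590744019, 0.1655152291059494), 0.05030038207769394)
  lid [280 189  38  20 497] [0.56   0.033  0.1337] [ 0.513  -0.0008  0.1252] [0.6131 0.0854 0.1388] ((0.5630900859832764, 0.04193607717752457), 0.05059587210416794)
  lid [378 208   7   4  19] [ 0.7407 -0.0791  0.126 ] [ 0.7305 -0.0873  0.1251] [ 0.7472 -0.071   0.1271] ((0.7393024563789368, -0.07997751235961914), 0.00909134279936552)
rack [ 193  199  100   34 1098] ((0.5638640522956848, 0.16258184611797333), (0.34858059883117676, 0.11693022400140762), 87.65217590332031)
```

View pics/jars.png

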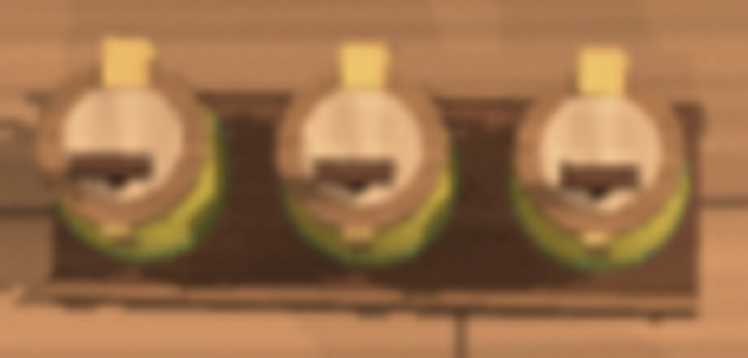

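The crop shows three upright T handles with their crossbars along the board's y, and yellow hinge tabs on the far side. The measured positions are:

| Item | x (m) | y (m) | Other |
|---|---|---|---|
| Knob | 0.421 | -0.289 | – |
| Pot rim | 0.590 | -0.168 | z 0.08 |
| Left handle | 0.549 | 0.281 | – |
| Middle handle | 0.5445 | 0.162 | – |
| Right handle | 0.539 | 0.042 | – |
| Board | – | – | yaw about -2.2° |

I'm starting the approach to the cover.

>>> send_rows([
  [0,0,0.05,35,-38,5,85],
  [0,0,0.05,38,-38,5,85],
  [0,0,0.05,38,-38,0,85],
  [0,0,0.047,38,-38,0,85],
  [0,0,0,38,-38,0,85],
  [0,0,0,38,-38,0,85],
  [0,0,0,38,-38,0,85],
  [0,0,0,38,-38,0,85],
  [0,0,0,0,-45,0,85],
  [0,0,0,0,-45,0,85],
])

```text
time: 1.35
tool_pos: [0.4471, 0.2119, 0.2409]
eef_rot: [[-0.999, 0.04, -0.001], [0.04, 0.999, -0.0], [0.001, -0.0, -1.0]]
wrist_force: [1.3, -0.5, -0.5]
gripper_width: 0.0847
gripper_force: 0.0
```

>>> send_rows([
  [0,0,0,0,-50,0,85],
  [0,0,0,0,-50,0,85],
  [0,0,0,0,-50,0,85],
  [0,0,0,0,-50,0,85],
  [0,0,0,0,-50,0,85],
  [0,0,0,0,-50,0,85],
  [0,0,0,-5,-50,0,85],
  [0,0,0,-5,-50,0,85],
  [0,0,0,-5,-50,0,85],
  [0,0,0,-5,-30,0,85],
])

```text
time: 2.6
tool_pos: [0.4259, -0.2692, 0.241]
eef_rot: [[-0.999, 0.042, -0.001], [0.042, 0.999, -0.001], [0.001, -0.001, -1.0]]
wrist_force: [0.1, 1.4, 0.0]
gripper_width: 0.0851
gripper_force: 0.0
```

>>> send_rows([
  [0,0,0,-5,-20,-30,85],
  [0,0,0,0,0,-45,85],
  [0,0,0,0,0,-45,85],
  [0,0,0,0,0,-40,85],
  [0,0,0,0,0,-30,85],
  [0,0,0,0,0,-15,85],
  [0,0,0,0,0,-10,85],
  [0,0,0,0,0,0,85],
  [0,0,0,0,0,0,85],
])

```text
time: 3.72
tool_pos: [0.4225, -0.2866, 0.0271]
eef_rot: [[-0.999, 0.039, 0.001], [0.039, 0.999, -0.001], [-0.001, -0.001, -1.0]]
wrist_force: [-0.6, -0.1, 0.9]
gripper_width: 0.0853
gripper_force: 0.0
```

>>> send_rows([
  [0,0,0,0,0,0,20],
  [0,0,0,0,0,0,20],
  [0,0,0,0,0,0,20],
  [0,0,0,0,0,0,20],
  [0,0,0,0,0,0,20],
  [0,0,0,0,0,0,20],
  [0,0,0,0,0,0,20],
  [0,0,0,0,0,0,20],
])

```text
time: 4.72
tool_pos: [0.4222, -0.2868, 0.0269]
eef_rot: [[-0.999, 0.039, 0.001], [0.039, 0.999, -0.001], [-0.001, -0.001, -1.0]]
wrist_force: [-0.1, -0.2, 4.0]
gripper_width: 0.0266
gripper_force: 58.7
```

>>> send_rows([
  [0,0,0,0,0,10,20],
  [0,0,0,0,0,25,20],
  [0,0,0,0,0,35,20],
  [0,0,0,0,0,35,20],
  [0,0,0,0,0,25,20],
  [0,0,0,24,17,0,20],
  [0,0,0,40,28,0,20],
  [0,0,0,45,32,0,20],
  [0,0,0,40,28,0,20],
  [0,0,0,20,14,0,20],
])

```text
time: 5.98
tool_pos: [0.593, -0.1637, 0.1565]
eef_rot: [[-0.999, 0.035, 0.001], [0.035, 0.999, 0.002], [-0.001, 0.002, -1.0]]
wrist_force: [-0.1, -0.7, -2.7]
gripper_width: 0.0262
gripper_force: 59.4
```

>>> send_rows([
  [0,0,0,0,0,0,20],
  [0,0,0,0,0,0,20],
  [0,0,0,0,0,0,20],
])

```text
time: 6.35
tool_pos: [0.5895, -0.1689, 0.1562]
eef_rot: [[-0.999, 0.041, -0.002], [0.041, 0.999, -0.001], [0.002, -0.001, -1.0]]
wrist_force: [0.1, 0.0, -2.8]
gripper_width: 0.0263
gripper_force: 59.4
```

Run:
```python
from h import *
im,d,P,m=cloud("side"); cv2.imwrite("pics/side2.png",im[:,:,::-1][130:330,240:440].repeat(3,0).repeat(3,1)); np.savez("side2",im=im,P=P)
im,d,P,m=cloud("top");np.savez("top2",im=im,P=P)
s=r.get_state();print(s["tool_pos"],s["wrist_force"],s["ft_torque"])
```

```text
[ 0.59004534 -0.16843155  0.15635665] [ 0.18787279 -0.01099094 -2.36976567] [-0.03582732  0.01419046  0.02245836]
```

View pics/side2.png

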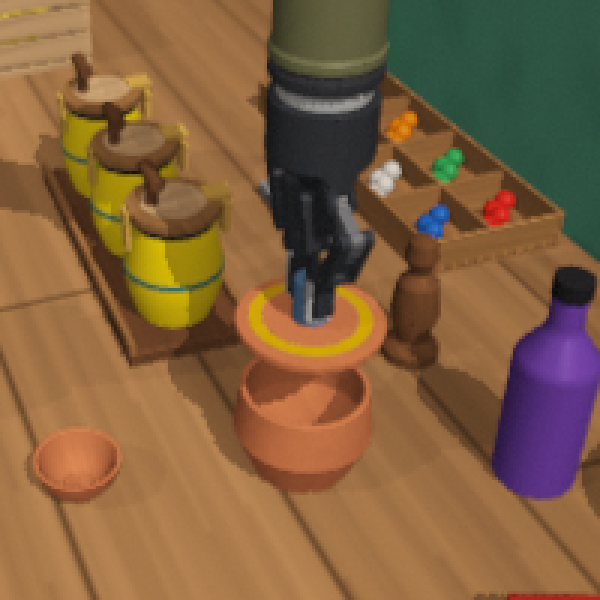

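The crop shows the cover held above the pot and looking level, with its centre near (312,322) in the crop. I'll measure the offset between the disc and the rim.

Run:
```python
from h import *
z=np.load("side2.npz");P=z["P"];im=z["im"].astype(int)
V,U=np.mgrid[0:420,0:560];red=(im[...,0]>im[...,2]*1.5+20)
k=(np.hypot(U-344,V-237)<40)&red&(P[...,2]>.134)&(P[...,2]<.155)&(np.hypot(P[...,0]-.59,P[...,1]+.168)<.08)
q=P[k];A=np.c_[q[:,:2]-[.59,-.168],np.ones(len(q))];print(len(q),"plane",np.linalg.lstsq(A,q[:,2],rcond=None)[0])
print(cv2.minEnclosingCircle(np.ascontiguousarray(q[:,:2],dtype=np.float32)),np.percentile(q[:,:2],[.5,99.5],axis=0))
# yellow ring: ellipse centre -> ray onto disc plane
H=cv2.cvtColor(z["im"],cv2.COLOR_RGB2HSV);y=k&(H[...,0]>18)&(H[...,0]<32)&(H[...,1]>120)
print("ring",y.sum(),cv2.minEnclosingCircle(np.ascontiguousarray(P[y][:,:2],dtype=np.float32)))
k=(P[...,2]>.074)&(P[...,2]<.088)&red&(np.hypot(P[...,0]-.59,P[...,1]+.168)<.07)
q=P[k];print("rim now",len(q),cv2.minEnclosingCircle(np.ascontiguousarray(q[:,:2],dtype=np.float32)))
```

```text
1069 plane [0.01000001 0.02360043 0.14664423]
((0.5890903472900391, -0.1687966138124466), 0.05666050314903259) [[ 0.53492759 -0.22319627]
 [ 0.64231534 -0.11554804]]
ring 272 ((0.5897868871688843, -0.1661563217639923), 0.04759381338953972)
rim now 242 ((0.5888369679450989, -0.16895394027233124), 0.05106848478317261)
```

>>> send_rows([
  [0,0,0,0,0,-15,20],
  [0,0,0,0,0,-15,20],
  [0,0,0,0,0,-10,20],
  [0,0,0,0,0,-6,20],
  [0,0,0,0,0,-4,20],
  [0,0,0,0,0,-2,20],
  [0,0,0,0,0,-2,20],
  [0,0,0,0,0,-1,20],
  [0,0,0,0,0,0,20],
  [0,0,0,0,0,0,20],
])

```text
time: 7.7
tool_pos: [0.5911, -0.1673, 0.1014]
eef_rot: [[-0.999, 0.039, 0.0], [0.039, 0.999, 0.0], [-0.0, 0.0, -1.0]]
wrist_force: [-0.4, -1.3, -2.0]
gripper_width: 0.0266
gripper_force: 59.4
```

>>> send_rows([
  [0,0,0,0,0,-1,20],
  [0,0,0,0,0,-1,20],
  [0,0,0,0,0,0,20],
])

```text
time: 8.07
tool_pos: [0.5909, -0.1673, 0.0992]
eef_rot: [[-0.999, 0.039, -0.0], [0.039, 0.999, 0.0], [0.0, 0.0, -1.0]]
wrist_force: [0.1, -0.5, -2.8]
gripper_width: 0.0267
gripper_force: 59.2
```

>>> send_rows([
  [0,0,0,0,0,-0.5,20],
  [0,0,0,0,0,0,20],
])

```text
time: 8.32
tool_pos: [0.591, -0.1673, 0.099]
eef_rot: [[-0.999, 0.039, 0.0], [0.039, 0.999, -0.0], [-0.0, -0.0, -1.0]]
wrist_force: [-0.1, 0.7, -1.5]
gripper_width: 0.0265
gripper_force: 59.3
```

>>> send_rows([
  [0,0,0,0,0,-0.5,20],
  [0,0,0,0,0,0,20],
])

```text
time: 8.57
tool_pos: [0.5911, -0.1672, 0.0989]
eef_rot: [[-0.999, 0.039, 0.0], [0.039, 0.999, -0.0], [-0.0, -0.0, -1.0]]
wrist_force: [-2.2, -0.1, 4.1]
gripper_width: 0.0259
gripper_force: 59.8
```

>>> send_rows([
  [0,0,0,0,0,-0.5,20],
  [0,0,0,0,0,0,20],
])

```text
time: 8.82
tool_pos: [0.5911, -0.1672, 0.0988]
eef_rot: [[-0.999, 0.039, 0.0], [0.039, 0.999, -0.0], [-0.0, -0.0, -1.0]]
wrist_force: [-3.0, 0.7, 8.0]
gripper_width: 0.0261
gripper_force: 60.2
```

The cover is on its seat, since the contact force is rising. I'll ease off slightly and release.

>>> send_rows([
  [0,0,0,0,0,0.7,20],
  [0,0,0,0,0,0,34],
  [0,0,0,0,0,0,45],
  [0,0,0,0,0,0,65],
  [0,0,0,0,0,0,85],
  [0,0,0,0,0,0,85],
  [0,0,0,0,0,0,85],
  [0,0,0,0,0,0,85],
])

```text
time: 9.82
tool_pos: [0.591, -0.1673, 0.0985]
eef_rot: [[-0.999, 0.039, 0.0], [0.039, 0.999, 0.0], [-0.0, 0.0, -1.0]]
wrist_force: [0.1, -0.1, -0.2]
gripper_width: 0.0847
gripper_force: 0.0
```

>>> send_rows([
  [0,0,0,0,0,10,85],
  [0,0,0,0,0,20,85],
  [0,0,0,0,0,40,85],
  [0,0,0,0,0,40,85],
  [0,0,0,-15,40,20,0],
  [0,0,0,-15,45,0,0],
  [0,0,0,-15,45,0,0],
  [0,0,0,-7,45,0,0],
  [0,0,0,0,35,0,0],
  [0,0,0,0,0,0,0],
])

```text
time: 11.08
tool_pos: [0.539, 0.047, 0.2295]
eef_rot: [[-0.999, 0.032, 0.002], [0.032, 0.999, 0.003], [-0.001, 0.003, -1.0]]
wrist_force: [0.3, -0.0, -0.6]
gripper_width: -0.0004
gripper_force: 0.0
```

Run:
```python
from h import *
s=r.get_state();print(s["tool_pos"],s["wrist_force"])
im,d,P,m=cloud("side")
rgb=im.astype(int);red=(rgb[...,0]>rgb[...,2]*1.5+20);R=np.hypot(P[...,0]-.59,P[...,1]+.168)
k=red&(R<.065)&(P[...,2]>.08)&(P[...,2]<.1);q=P[k]
A=np.c_[q[:,:2]-[.59,-.168],np.ones(len(q))];print("disc",len(q),np.linalg.lstsq(A,q[:,2],rcond=None)[0],cv2.minEnclosingCircle(np.ascontiguousarray(q[:,:2],dtype=np.float32)))
cv2.imwrite("pics/side3.png",im[:,:,::-1][130:330,240:440].repeat(3,0).repeat(3,1))
```

```text
[0.53899593 0.04702584 0.22954997] [ 0.3202035  -0.0307121  -0.63797279]
disc 1080 [0.00868238 0.01666992 0.08918617] ((0.5908912420272827, -0.16708825528621674), 0.05640220642089844)
```

View pics/side3.png

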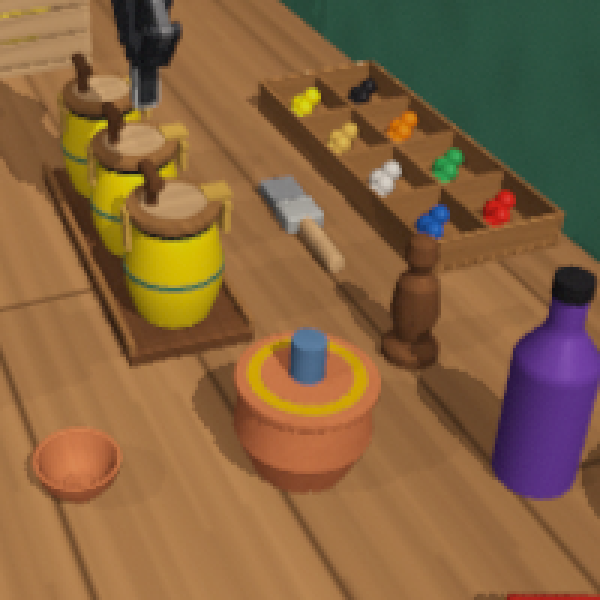

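The picture shows the cover seated level on the pot, with its disc top at 88 mm and its centre within about 1.5 mm. Next I'll tap the right lid.

>>> send_rows([
  [0,0,0,0,0,-25,0],
  [0,0,0,0,0,-20,0],
  [0,0,0,0,0,-10,0],
  [0,0,0,0,0,-2,0],
  [0,0,0,0,0,-1,0],
  [0,0,0,0,0,-1,0],
  [0,0,0,0,0,0,0],
])

```text
time: 12.0
tool_pos: [0.5395, 0.0427, 0.1701]
eef_rot: [[-0.999, 0.039, 0.001], [0.039, 0.999, 0.0], [-0.001, 0.0, -1.0]]
wrist_force: [1.0, -0.2, 2.3]
gripper_width: -0.0
gripper_force: 0.9
```

>>> send_rows([
  [0,0,0,0,0,-1,0],
  [0,0,0,0,0,0,0],
])

```text
time: 12.25
tool_pos: [0.5395, 0.0427, 0.1699]
eef_rot: [[-0.999, 0.039, 0.002], [0.039, 0.999, -0.0], [-0.002, -0.0, -1.0]]
wrist_force: [-1.8, -0.6, 9.6]
gripper_width: -0.0
gripper_force: 5.1
```

>>> send_rows([
  [0,0,0,0,0,-1,0],
  [0,0,0,0,0,0,0],
])

```text
time: 12.5
tool_pos: [0.5395, 0.0427, 0.1697]
eef_rot: [[-0.999, 0.039, 0.002], [0.039, 0.999, -0.0], [-0.002, -0.0, -1.0]]
wrist_force: [-3.9, -1.5, 17.8]
gripper_width: 0.0
gripper_force: 8.8
```

The right lid is rigid, with force at 18 N and no travel, so it is fastened. Next is the middle lid, at dx +5, dy +120.

>>> send_rows([
  [0,0,0,0,0,10,0],
  [0,0,0,0,0,20,0],
  [0,0,0,2,40,0,0],
  [0,0,0,2,40,0,0],
  [0,0,0,1,39.5,0,0],
  [0,0,0,0,0,-15,0],
  [0,0,0,0,0,-11,0],
  [0,0,0,0,0,-2,0],
  [0,0,0,0,0,0,0],
])

```text
time: 13.62
tool_pos: [0.5438, 0.1609, 0.1694]
eef_rot: [[-0.999, 0.04, -0.001], [0.04, 0.999, -0.001], [0.001, -0.001, -1.0]]
wrist_force: [0.3, 0.1, 1.3]
gripper_width: -0.0001
gripper_force: 0.6
```

>>> send_rows([
  [0,0,0,0,0,-1,0],
  [0,0,0,0,0,-1,0],
  [0,0,0,0,0,0,0],
])

```text
time: 14.0
tool_pos: [0.5442, 0.1617, 0.1677]
eef_rot: [[-0.999, 0.039, 0.0], [0.039, 0.999, -0.0], [-0.0, -0.0, -1.0]]
wrist_force: [-0.3, -0.9, 2.3]
gripper_width: 0.0
gripper_force: 1.0
```

>>> send_rows([
  [0,0,0,0,0,-1,0],
  [0,0,0,0,0,0,0],
])

```text
time: 14.25
tool_pos: [0.5442, 0.162, 0.1666]
eef_rot: [[-0.999, 0.039, 0.0], [0.039, 0.999, -0.0], [-0.0, -0.0, -1.0]]
wrist_force: [0.5, -1.5, 1.9]
gripper_width: -0.0002
gripper_force: 1.2
```

The middle lid gives, with 3.5 mm of travel at about 2 N, so it is the loose one. I'll press a little more, lift off, open, and come down over the crossbar ends.

>>> send_rows([
  [0,0,0,0,0,-1,0],
  [0,0,0,0,0,0,0],
  [0,0,0,0,0,5,0],
  [0,0,0,0,0,10,0],
  [0,0,0,0,0,20,85],
  [0,0,0,0,0,0,85],
  [0,0,0,0,0,0,85],
  [0,0,0,0,0,0,85],
  [0,0,0,0,0,0,85],
  [0,0,0,0,0,0,85],
])

```text
time: 15.5
tool_pos: [0.5439, 0.1622, 0.2002]
eef_rot: [[-0.999, 0.039, -0.0], [0.039, 0.999, -0.0], [0.0, -0.0, -1.0]]
wrist_force: [0.0, 0.5, -0.2]
gripper_width: 0.0849
gripper_force: 0.0
```

>>> send_rows([
  [0,0,0,0,0,-20,85],
  [0,0,0,0,0,-20,85],
  [0,0,0,0,0,-13,85],
  [0,0,0,0,0,0,85],
  [0,0,0,0,0,0,25],
  [0,0,0,0,0,0,25],
  [0,0,0,0,0,0,25],
  [0,0,0,0,0,0,25],
  [0,0,0,0,0,0,25],
  [0,0,0,0,0,0,25],
])

```text
time: 16.75
tool_pos: [0.5443, 0.1626, 0.1477]
eef_rot: [[-0.999, 0.039, 0.001], [0.039, 0.999, 0.001], [-0.001, 0.001, -1.0]]
wrist_force: [-0.3, 1.3, 1.9]
gripper_width: 0.0383
gripper_force: 60.0
```

>>> send_rows([
  [0,0,0,2.1,-0.1,3.3,25],
  [0,0,0,2.2,-0.1,3.1,25],
  [0,0,0,2.5,-0.1,3.0,25],
  [0,0,0,2.5,-0.1,2.9,25],
  [0,0,0,0,0,0,25],
])

```text
time: 17.38
tool_pos: [0.5529, 0.1621, 0.1598]
eef_rot: [[-0.999, 0.038, -0.001], [0.038, 0.999, 0.0], [0.001, 0.0, -1.0]]
wrist_force: [-2.1, 3.4, -5.1]
gripper_width: 0.0382
gripper_force: 61.0
```

>>> send_rows([
  [0,0,0,2.7,-0.1,2.8,25],
  [0,0,0,2.8,-0.1,2.6,25],
  [0,0,0,3,-0.1,2.5,25],
  [0,0,0,3,-0.1,2.3,25],
  [0,0,0,0,0,0,25],
])

```text
time: 18.0
tool_pos: [0.5649, 0.1616, 0.1703]
eef_rot: [[-0.999, 0.039, 0.0], [0.039, 0.999, 0.0], [-0.0, 0.0, -1.0]]
wrist_force: [-2.4, 4.4, -4.7]
gripper_width: 0.0382
gripper_force: 60.9
```

The forces stay small, so the lid is following. I'll continue to about 0.85 rad.

>>> send_rows([
  [0,0,0,3.2,-0.1,2.2,25],
  [0,0,0,3.3,-0.1,2.0,25],
  [0,0,0,3.4,-0.1,1.9,25],
  [0,0,0,3.4,-0.1,1.7,25],
  [0,0,0,3.6,-0.1,1.5,25],
  [0,0,0,3.6,-0.1,1.3,25],
  [0,0,0,3.7,-0.1,1.1,25],
  [0,0,0,3.7,-0.1,1.0,25],
  [0,0,0,3.7,-0.1,0.8,25],
  [0,0,0,0,0,0,25],
])

```text
time: 19.25
tool_pos: [0.5955, 0.1606, 0.184]
eef_rot: [[-0.999, 0.039, -0.002], [0.039, 0.999, -0.0], [0.002, -0.0, -1.0]]
wrist_force: [-5.0, 4.2, -1.0]
gripper_width: 0.0383
gripper_force: 61.5
```

>>> send_rows([
  [0,0,0,0,0,0,25],
  [0,0,0,0,0,0,25],
  [0,0,0,0,0,0,25],
  [0,0,0,0,0,0,25],
])

```text
time: 19.75
tool_pos: [0.5954, 0.1606, 0.184]
eef_rot: [[-0.999, 0.039, -0.002], [0.039, 0.999, -0.0], [0.002, -0.0, -1.0]]
wrist_force: [-5.5, 3.8, -1.1]
gripper_width: 0.0382
gripper_force: 61.5
```

Run:
```python
from h import *
s=r.get_state();print(s["tool_pos"],s["wrist_force"],abs(s["qvel"]).max())
im,d,P,m=cloud("side")
rgb=im.astype(int);red=(rgb[...,0]>rgb[...,2]*1.5+20);R=np.hypot(P[...,0]-.59,P[...,1]+.168)
q=P[red&(R<.065)&(P[...,2]>.08)&(P[...,2]<.1)]
print(len(q),np.median(q[:,2]),cv2.minEnclosingCircle(np.ascontiguousarray(q[:,:2],dtype=np.float32)))
cv2.imwrite("pics/side4.png",im[:,:,::-1][100:300,220:420].repeat(3,0).repeat(3,1))
```

```text
[0.59541277 0.16060758 0.18395942] [-5.52385     3.82541653 -1.12866491] 0.0016299429750503817
1082 0.08921807677654225 ((0.5910706520080566, -0.167230486869812), 0.05643697455525398)
```

View pics/side4.png

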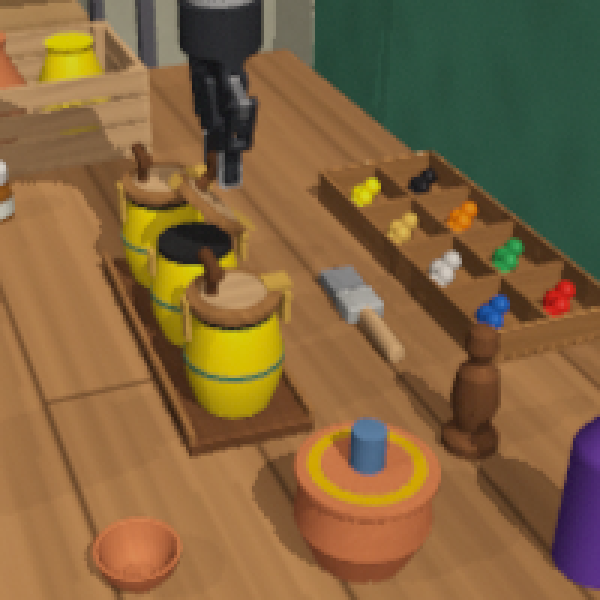

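The crop shows the middle jar's mouth open (black, at 195,243) with its lid tilted up in the fingers at (210,190). The cover is still seated on the pot at (367,470). The arc travelled gives about 0.83 rad, and the lid is still. I'm handing in now.

```bash
python3 -c "
from plant import r
print(r.hand_in())"
```

```text
the job is handed in; nothing more can be done
None
```

The cover sits seated on the pot and released, the middle jar's lid proved the loose one (the right was rigid, the left untapped since the loose one was already found), and I handed in with it held open at about 0.83 rad; no verdict came back.

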